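Close a notched bench clamp on a wooden block

TASK

Lift the red release bar of the blue sliding jaw and hold it up while you slide the jaw along its bed, pushing the wooden block up against the orange sprung pad until the pad has given about 15 mm. Then let the bar down so that it drops fully into the nearest notch, leaving the block lightly clamped, and let go. Press gently, do not drive the pad to the end of its travel, and leave the other things on the bench where they are.

Things in the scene. Friction and masses are not known exactly. Their poses are not given: they have to be found in the camera images.
- rail: Fixed grey base of the bench clamp, 150 x 440 x 12 mm, lying on the bench, with a bright steel bed (84 mm wide, top 20 mm above the bench) down its middle. Origin on the bench under the bed's middle line; y runs along the bed from the sliding jaw towards the sprung pad; x is across, z up. At its +y end stands a fixed blue stop that carries the orange sprung pad.
- pad_zone (a point): Middle of the zone in which the orange pad's face (74 x 38 mm) stands, 42 mm above the bench. The stop is set anew each time and not measured: the face is up to 30 mm to either side of this point along the rail's y. The pad starts to give at 1.5 N, then 2 mm per N (9 N at 15 mm); its travel ends at 26 mm (14.5 N).
- rack (a point): Middle of the dark toothed rack along the +x side of the bed, at the height of the teeth. Notches every 8 mm along the rail's y. The pawl under the +x end of the red bar has 2 mm of play in a notch. Held down on a tooth it rests there until the jaw is moved by up to 4 mm; if let go there, the pressed pad pushes the jaw back (-y) by up to 8 mm until the pawl drops into the next notch.
- jaw: Blue sliding jaw, 84 mm wide (x), its top 63 mm above the bench. Origin on the bench under the jaw's centre; axes as the rail's. It slides only along the rail's y, up to 130 mm towards +y from its start, with 2 to 4 N of drag. Its steel face is 31 mm to +y of the origin. At the start it is latched in a notch; the notches lie at whole multiples of 8 mm from there.
- bar (a joint): How far the release bar is raised, m: 0 = fully down, its pawl seated in a notch and the jaw locked; from about 0.008 up the pawl is clear of the rack; 0.014 = firm upper stop. A spring and its weight pull it down with 9 N (when down) to 11 N (when up).
- bar_grip (a point): Centre of the red release bar, over the middle of the jaw. The bar lies level across the rail (along its x): 16 mm thick along y, 24 mm high, 112 mm long, reaching 44 mm to -x and 68 mm to +x of this point. Its underside is 27 mm above the jaw's top when down. It moves with the jaw and rises straight up; pinch it from above across its thickness.
- block: Loose wooden block lying on the bed between jaw and pad, 60 mm (x) x 90 mm (y, along the bed) x 45 mm high, 0.1 to 0.25 kg (drags with 0.5 to 1.6 N). Origin at the centre of its underside. At the start it touches neither the jaw nor the pad; the gap to the pad is 3 to 20 mm.
- tin: Bystander: paint tin, 74 mm across, 95 mm high, upright on the bench on the -x side of the clamp. Origin at the centre of its underside.
- driver: Bystander: yellow screwdriver, lying on the bench on the +x side of the clamp.
- brush: Bystander: paint brush, lying on the bench on the -x side of the clamp.
Mind the look-alikes: they are no part of the job. Several things have the shape of the block; the one meant has the colours described above.

How it is judged:
By the outcome, as a careful person would: the job done as asked, in the order asked, and still so for the second after the job is handed in, with the robot touching nothing.
It also fails if it takes over 38 s, if anything falls off the work surface, if the arm or the gripper's body presses on something with over 40 N, if the wrist force passes 120 N, or if a joint passes its speed limit or range.

ROBOT

A 6-joint arm with a two-finger parallel gripper is mounted at the origin on the work surface. World frame = base frame: x ahead of the robot, y to its left, z up, the work surface at z = 0. Lengths are in mm, angles in rad, forces in N, time in s.
With the tool pointing down it reaches from about 350 to 775 mm from the base axis. Payload 7.3 kg.
Tool frame: the origin (TCP) lies at the centre of the arm's flange, where the gripper is bolted on; the fingertips stand 178 mm ahead of it and the grasp point (between the pads) lies 159 mm ahead of it; z points along the fingers, y is the direction in which the jaws open and shut (so a half turn about z gives the same grasp; the last joint's range is limited). The gripper opens to 92 mm and grips with 3 to 60 N. Pads are 19 mm wide; open, the fingers measure 130 mm over their backs; the gripper's body (75 mm by 190 mm) begins 47 mm behind the grasp point.
Start: joints at [1.013, 0.342, 1.524, -0, 1.275, -0.146], TCP at [210.115, 481.123, 404.741] pointing down, gripper open.
Joint ranges: [-2.53, 2.53], [-0.77, 2.02], [0.04, 2.7], [-1, 4.14], [0.28, 2.66], [-3.11, 3.11]. Speed limits (rad/s): [2.57, 2.57, 3.14, 3.14, 3.14, 3.14].

INTERFACE

Orientations are given as [roll, pitch, yaw] about the fixed x, y, z axes, in that order (R = Rz(yaw) Ry(pitch) Rx(roll)).
In Python, from plant import get_obs, capture, close_job gives the robot as it stands. The module is installed in compiled form; this text tells all that it offers.
- The arm moves only by the shell command python3 -m pendant 'ROWS'. ROWS is JSON, a list of rows, each a list of 3 entries, a list of its own where there are three numbers: the shift along the tool's x, y, z in m, then the turn, a rotation vector about the tool's x, y, z in rad, then the finger opening in m, from 0 to 0.0918. In form: [[[tx, ty, tz], [wx, wy, wz], fingers], ...]. A call has 1 to 10 rows; each row is the pose to reach, as a shift and turn from the pose commanded when the call began, along the tool's axes at that moment; what a row does not reach only later rows make up. A row lasts 1/12 s, in which the tool goes at most 41.7 mm and 7.16 degrees, less where a joint would pass 70% of its speed; a pose out of reach is approached as far as the arm can. A call with a gripper value outside its range is refused whole. The fingers move at their own pace and stop on an object; the grip force is fixed at half the most. Time passes only in rows, so rows that repeat a pose let the fingers close. It gives the time, the measured TCP pose, the force and the opening at its end, in the units of the state.
- get_obs(): the state, without advancing time (a new reading comes with each control period).
- capture(name): name is "scene" or "top" or "wrist"; returns a dict with "color" (480x640x3 uint8, red, green, blue), "mtx" (3x3 intrinsics, pixels), "rvec" (rotation vector, rad) and "tvec" (3), from world to camera coordinates, as OpenCV has them. Camera axes: x right, y down, z forward; pixel columns grow to the right and rows downward; lengths in mm; the calibration is good to about 2 mm. A picture is of the moment at which its call begins. There is no depth.
- close_job(): hands the job in, once; it reports no verdict.
The state is a dict: "time": time; "joint_positions": joint angles; "dq": joint speeds; "tau": joint torques, N m; "tool_pos": TCP position; "tcp_rot": TCP orientation; "contact_force": force on the tool from outside, world axes, zero at the start; "moment": the same for the moment, N m; "grip_width": finger opening in mm.
Only numpy, scipy, OpenCV 4.12 (cv2) and the standard library are available. Lean on these libraries where they do the work, as an engineer would, in place of code of your own. Each camera call takes 0.05 s, during which the arm holds its last target. There are 200 camera calls.

## Working session

There is one attempt and no reset: what is moved stays moved. The work goes in short steps, Python scripts to look and compute and a shell command to move; the robot and the scene stay as the last step left them, time stands still between calls to the robot, and variables do not carry over. Pictures are saved under pics/ and viewed, about 8 in all and at most 12, crops included, and the job is handed in when it is done.

```bash
mkdir -p pics
cat > h.py <<'E'
import numpy as np,cv2
from plant import get_obs,capture
def save(c,fn): cv2.imwrite('pics/'+fn,cv2.cvtColor(c['color'],cv2.COLOR_RGB2BGR))
def ray(c,uv,z):
    R=cv2.Rodrigues(np.array(c['rvec'],float))[0];t=np.array(c['tvec'],float).ravel()
    o=-R.T@t; d=R.T@np.linalg.inv(np.array(c['mtx']))@np.array([uv[0],uv[1],1.])
    return o+d*(z-o[2])/d[2]
def proj(c,p):
    return cv2.projectPoints(np.array(p,float).reshape(-1,1,3),np.array(c['rvec'],float),np.array(c['tvec'],float),np.array(c['mtx'],float),None)[0].reshape(-1,2)
E
python3 - <<'E'
from h import *
import pickle
d={}
for n in('scene','top'):
    c=capture(n);save(c,n+'0.png');d[n]=c
    R=cv2.Rodrigues(np.array(c['rvec'],float))[0];print(n,-R.T@np.array(c['tvec']).ravel())
pickle.dump(d,open('c0.pkl','wb'))
o=get_obs();print({k:np.round(v,3).tolist() for k,v in o.items()})
E
```

```text
scene [1112.48741438 -159.55526716  827.59410518]
top [ 469.97844555   75.04343542 1075.83488692]
{'time': 0.1, 'joint_positions': [1.013, 0.343, 1.525, -0.0, 1.275, -0.146], 'dq': [0.0, -0.001, -0.005, 0.002, -0.002, 0.001], 'tau': [0.002, -43.2, -24.469, 0.072, 0.053, -0.0], 'tool_pos': [210.052, 481.009, 404.14], 'tcp_rot': [-3.14, -0.0, 2.73], 'contact_force': [-0.931, -1.132, -0.774], 'moment': [0.027, -0.072, -0.028], 'grip_width': 91.905}
```

View pics/top0.png

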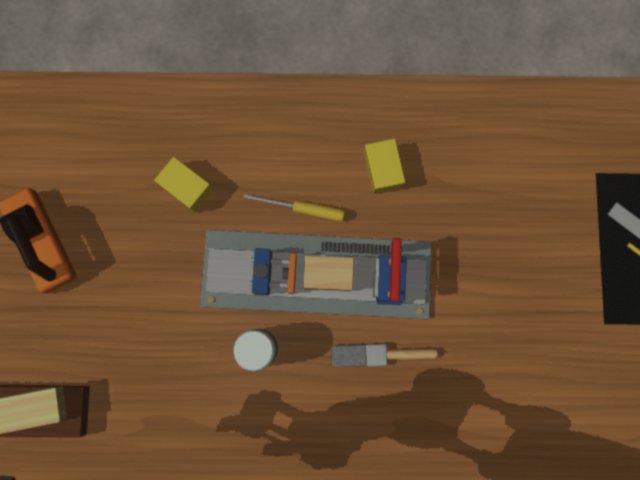

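View pics/scene0.png

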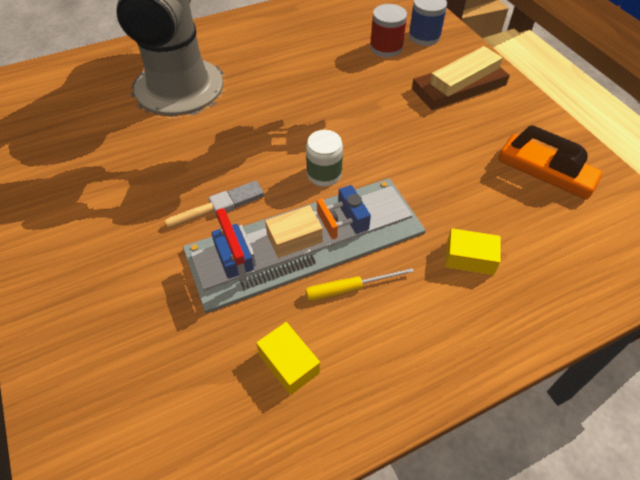

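The top view shows the clamp at the image centre: red bar at (396,269), block at (328,272), orange pad at (292,272), tin at (255,350), driver at (320,210), brush at (385,355). In the scene view, the two yellow blocks are the look-alikes. Next I'll measure by colour.

Run:
```python
from h import *
import pickle
d=pickle.load(open('c0.pkl','rb'));c=d['top']
hsv=cv2.cvtColor(c['color'],cv2.COLOR_RGB2HSV)
roi=np.zeros(hsv.shape[:2],np.uint8);roi[225:325,195:440]=255
def m(lo,hi): return cv2.inRange(hsv,lo,hi)&roi
for n,lo,hi,z in(('red',(0,180,90),(5,255,255),114),('red2',(174,180,90),(180,255,255),114),('blue',(105,120,40),(130,255,255),63),('orange',(6,200,130),(16,255,255),61),('block',(12,60,150),(28,175,255),65),('rail',(70,12,60),(105,90,200),12)):
    k=m(lo,hi);cs,_=cv2.findContours(k,cv2.RETR_EXTERNAL,cv2.CHAIN_APPROX_NONE)
    for q in sorted(cs,key=cv2.contourArea)[::-1][:2]:
        if cv2.contourArea(q)<60: continue
        b=cv2.boxPoints(cv2.minAreaRect(q));P=np.array([ray(c,p,z)[:2] for p in b])
        print(n,cv2.contourArea(q),b.round(1).tolist(),'ctr',P.mean(0).round(1),'sides',np.linalg.norm(np.diff(P[:3],axis=0),axis=1).round(1),'ang',[np.degrees(np.arctan2(*(P[i+1]-P[i])[::-1])).round(2) for i in(0,1)])
w=capture('wrist');print(proj(w,[[440,-30,100]]))
cv2.imwrite('pics/topz.png',cv2.resize(cv2.cvtColor(c['color'][222:325,195:440],cv2.COLOR_RGB2BGR),None,fx=3.2,fy=3.2,interpolation=cv2.INTER_CUBIC))
```

```text
red 427.5 [[389.79998779296875, 299.79998779296875], [392.29998779296875, 237.8000030517578], [400.5, 238.10000610351562], [398.0, 300.1000061035156]] ctr [561.8 -57.8] sides [108.9  14.4] ang [np.float64(-2.75), np.float64(-91.82)]
blue 491.5 [[376.70001220703125, 302.20001220703125], [380.1000061035156, 255.3000030517578], [406.3999938964844, 257.20001220703125], [403.0, 304.20001220703125]] ctr [546.7 -58.1] sides [86.7 48.6] ang [np.float64(-4.43), np.float64(-93.67)]
blue 186.0 [[252.10000610351562, 292.1000061035156], [253.39999389648438, 276.0], [267.79998779296875, 277.1000061035156], [266.5, 293.20001220703125]] ctr [535.3 183.1] sides [29.6 26.5] ang [np.float64(-2.97), np.float64(-93.86)]
block 1373.5 [[303.6000061035156, 286.3999938964844], [305.0, 255.8000030517578], [352.29998779296875, 258.0], [350.8999938964844, 288.5]] ctr [559.1  58.7] sides [56.3 87.3] ang [np.float64(-1.86), np.float64(-92.07)]
[[-4.42863506e-01  5.73904250e+02]]
```

View pics/topz.png

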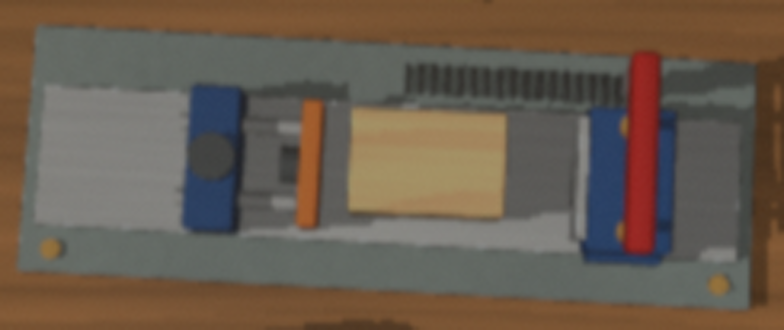

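The enlarged crop shows the bar, the steel jaw face at zoom x≈580, the block at 349–505 and the pad face at about 321. The rail is yawed about -2.7°. Next I'll work out the distances along the rail and the move to a hover pose.

```bash
cat >> h.py <<'E'
from scipy.spatial.transform import Rotation as Ro
YAW=np.radians(-2.6)
ex=np.array([np.cos(YAW),np.sin(YAW),0]);ey=np.array([-np.sin(YAW),np.cos(YAW),0])
def rows(target,yaw):   # from measured pose, shift in tool axes (m) and turn
    o=get_obs();R=Ro.from_euler('xyz',o['tcp_rot'])
    print('shift',(R.inv().apply(np.array(target)-o['tool_pos'])/1000).round(4),'turn',(R.inv()*Ro.from_euler('xyz',[np.pi,0,yaw])).as_rotvec().round(4))
E
python3 - <<'E'
from h import *
import pickle
c=pickle.load(open('c0.pkl','rb'))['top']
Z=lambda u,v:(195+u/3.2,222+v/3.2)
for n,uv,z in(('railTL',(40,27),12),('railTR',(755,62),12),('railBL',(20,268),12),('railBR',(748,308),12),('padface',(321,165),61),('blockPad',(349,163),65),('blockJaw',(505,163),65),('jawface',(578,180),63),('bar',(642,152),114)):
    p=ray(c,Z(*uv),z);print(n,p.round(1),'s',(p@ey).round(1),'x',(p@ex).round(1))
rows([549.8,-57.3,340],np.pi+YAW)
E
```

```text
railTL [643.  293.2  12. ] s 322.1 x 629.1
railTR [ 625.7 -142.    12. ] s -113.4 x 631.5
railBL [496.9 300.   12. ] s 322.2 x 482.8
railBR [ 477.2 -135.3   12. ] s -113.5 x 482.9
padface [556.2 118.7  61. ] s 143.8 x 550.3
blockPad [557.2 102.5  65. ] s 127.7 x 552.0
blockJaw [558.1  13.1  65. ] s 38.4 x 556.9
jawface [548.8 -28.9  63. ] s -4.0 x 549.6
bar [560.5 -58.6 114. ] s -33.2 x 562.6
shift [-0.5268 -0.3573  0.0645] turn [-0.001  -0.0004 -0.3664]
```

```bash
python3 -m pendant '[[[-0.03,-0.02,0],[0,0,0],0.09],[[-0.06,-0.04,0],[0,0,0],0.09],[[-0.09,-0.06,0],[0,0,0],0.09],[[-0.12,-0.08,0],[0,0,0],0.09],[[-0.15,-0.1,0],[0,0,0],0.09],[[-0.18,-0.12,0],[0,0,0],0.09],[[-0.21,-0.14,0],[0,0,0],0.09],[[-0.24,-0.16,0],[0,0,0],0.09],[[-0.27,-0.18,0],[0,0,0],0.09],[[-0.3,-0.2,0],[0,0,0],0.09]]'
python3 -m pendant '[[[-0.03,-0.02,0.01],[0,0,-0.06],0.06],[[-0.06,-0.04,0.02],[0,0,-0.12],0.06],[[-0.09,-0.06,0.03],[0,0,-0.18],0.06],[[-0.12,-0.08,0.04],[0,0,-0.24],0.06],[[-0.15,-0.1,0.05],[0,0,-0.3],0.06],[[-0.18,-0.13,0.06],[0,0,-0.34],0.06],[[-0.21,-0.15,0.064],[0,0,-0.366],0.06],[[-0.227,-0.157,0.064],[0,0,-0.366],0.06],[[-0.227,-0.157,0.064],[0,0,-0.366],0.06],[[-0.227,-0.157,0.064],[0,0,-0.366],0.06]]'
python3 - <<'E'
from h import *
w=capture('wrist');save(w,'w1.png');rows([549.8,-57.3,340],np.pi+YAW)
k=cv2.cvtColor(w['color'],cv2.COLOR_RGB2HSV);k=cv2.inRange(k,(0,180,60),(5,255,255))
q=max(cv2.findContours(k,0,1)[0],key=cv2.contourArea);b=cv2.boxPoints(cv2.minAreaRect(q))
P=np.array([ray(w,p,114) for p in b]);print(b.round(),P.round(1).tolist(),P.mean(0),(P@ex).round(1),(P@ey).round(1))
print('pinch px',proj(w,[get_obs()['tool_pos']*np.array([1,1,0])+[0,0,100]]))
E
```

```text
time: 0.98
tool_pos: [405.5, 176.1, 404.7]
tcp_rot: [3.141, -0.0, 2.73]
contact_force: [1.6, 1.0, 1.0]
grip_width: 89.8
time: 1.82
tool_pos: [550.3, -57.7, 340.0]
tcp_rot: [3.141, -0.001, 3.094]
contact_force: [-0.4, 0.4, -0.2]
grip_width: 59.9
shift [ 0.     -0.0005  0.0002] turn [ 0.0007 -0.0014 -0.001 ]
[[310. 194.]
 [332. 194.]
 [332. 326.]
 [310. 326.]] [[506.8, -63.3, 114.0], [507.4, -50.5, 114.0], [594.1, -53.9, 114.0], [593.4, -68.2, 114.0]] [550.40316289 -58.9630678  114.        ] [509.1 509.2 595.9 595.8] [-40.2 -27.4 -26.9 -41.3]
pinch px [[324.31945574 255.22740589]]
```

View pics/w1.png

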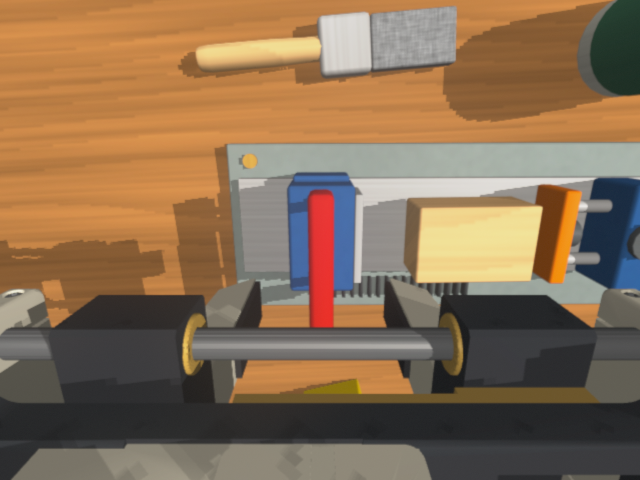

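The wrist view shows the bar upright at column 321 with its end at (320,192), centred between the fingers and about 1 mm off. The jaw, block and pad are in line to the right. I'll descend to mid-bar and pinch.

```bash
python3 -m pendant '[[[-0.002,-0.001,0.025],[0,0,0],0.06],[[-0.002,-0.001,0.05],[0,0,0],0.06],[[-0.002,-0.001,0.07],[0,0,0],0.06],[[-0.002,-0.001,0.078],[0,0,0],0.06],[[-0.002,-0.001,0.078],[0,0,0],0.03],[[-0.002,-0.001,0.078],[0,0,0],0.02],[[-0.002,-0.001,0.078],[0,0,0],0.02]]'
python3 -m pendant '[[[0,0,0],[0,0,0],0.005],[[0,0,0],[0,0,0],0.0],[[0,0,0],[0,0,0],0.0],[[0,0,0],[0,0,0],0.0],[[0,0,0],[0,0,0],0.0]]'
python3 -c "
from plant import get_obs;o=get_obs();print(o['tool_pos'],o['contact_force'],o['grip_width'])"
```

```text
time: 2.45
tool_pos: [552.5, -57.6, 264.2]
tcp_rot: [-3.141, 0.002, 3.097]
contact_force: [0.6, -0.2, 0.1]
grip_width: 44.7
time: 2.87
tool_pos: [552.2, -58.2, 263.1]
tcp_rot: [-3.141, 0.001, 3.096]
contact_force: [-0.6, 0.2, 2.2]
grip_width: 15.7
[552.21665605 -58.16507982 263.1433503 ] [-0.63144905  0.15437255  2.18651771] 15.663163788436421
```

```bash
python3 -m pendant '[[[0,0,-0.003],[0,0,0],0.0],[[0,0,-0.006],[0,0,0],0.0],[[0,0,-0.009],[0,0,0],0.0],[[0,0,-0.0115],[0,0,0],0.0],[[0,0,-0.0115],[0,0,0],0.0],[[0,0,-0.0115],[0,0,0],0.0]]'
python3 - <<'E'
from h import *
w=capture('wrist');save(w,'w2.png');rows([550,-57,274],np.pi+YAW)
E
```

```text
time: 3.37
tool_pos: [552.2, -58.2, 274.1]
tcp_rot: [-3.142, 0.0, 3.096]
contact_force: [4.2, -1.6, -9.6]
grip_width: 15.9
shift [0.0022 0.001  0.    ] turn [-0.0001  0.0001 -0.0004]
```

View pics/w2.png

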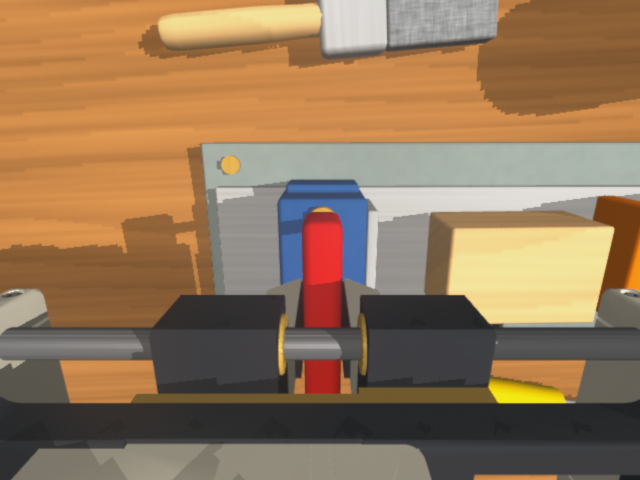

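The bar is up 11 mm and gripped, carrying 9.6 N, with the jaw at columns 280–378, the block at 430–608 and the pad from 595. I'll slide the jaw.

```bash
python3 -m pendant '[[[0,0.002,0],[0,0,0],0],[[0,0.006,0],[0,0,0],0],[[0,0.01,0],[0,0,0],0],[[0,0.014,0],[0,0,0],0],[[0,0.018,0],[0,0,0],0],[[0,0.022,0],[0,0,0],0],[[0,0.026,0],[0,0,0],0],[[0,0.03,0],[0,0,0],0],[[0,0.032,0],[0,0,0],0],[[0,0.034,0],[0,0,0],0]]'
for i in 1 2; do :; done
python3 -m pendant '[[[0,0.002,0],[0,0,0],0],[[0,0.004,0],[0,0,0],0],[[0,0.006,0],[0,0,0],0],[[0,0.008,0],[0,0,0],0],[[0,0.01,0],[0,0,0],0],[[0,0.012,0],[0,0,0],0]]'
python3 -m pendant '[[[0,0.002,0],[0,0,0],0],[[0,0.004,0],[0,0,0],0],[[0,0.006,0],[0,0,0],0]]'
```

```text
time: 4.25
tool_pos: [553.7, -24.0, 274.1]
tcp_rot: [-3.141, 0.0, 3.096]
contact_force: [3.7, -2.3, -10.5]
grip_width: 15.7
time: 4.75
tool_pos: [554.3, -12.4, 274.1]
tcp_rot: [-3.141, 0.0, 3.096]
contact_force: [4.5, -3.9, -9.8]
grip_width: 15.7
time: 5.0
tool_pos: [554.5, -6.5, 274.1]
tcp_rot: [-3.141, -0.0, 3.096]
contact_force: [4.6, -3.8, -10.1]
grip_width: 15.8
```

```bash
g(){ grep -E 'tool_pos|contact' | tr '\n' ' '; echo; }
python3 -m pendant '[[[0,0.001,0],[0,0,0],0],[[0,0.002,0],[0,0,0],0]]' | g
python3 -m pendant '[[[0,0.001,0],[0,0,0],0],[[0,0.002,0],[0,0,0],0]]' | g
python3 -m pendant '[[[0,0.001,0],[0,0,0],0],[[0,0.002,0],[0,0,0],0]]' | g
python3 -m pendant '[[[0,0.001,0],[0,0,0],0],[[0,0.002,0],[0,0,0],0]]' | g
python3 -m pendant '[[[0,0.001,0],[0,0,0],0],[[0,0.002,0],[0,0,0],0]]' | g
python3 -m pendant '[[[0,0.001,0],[0,0,0],0],[[0,0.002,0],[0,0,0],0]]' | g
python3 - <<'E'
from h import *
for n in('top','wrist'):
    c=capture(n);save(c,n+'3.png')
    if n=='top': cv2.imwrite('pics/topz3.png',cv2.resize(cv2.cvtColor(c['color'][222:325,195:440],cv2.COLOR_RGB2BGR),None,fx=3.2,fy=3.2,interpolation=cv2.INTER_CUBIC))
E
```

```text
tool_pos: [554.6, -4.4, 274.1] contact_force: [3.8, -3.8, -10.7] 
tool_pos: [554.7, -2.5, 274.1] contact_force: [3.6, -3.8, -10.7] 
tool_pos: [554.8, -0.5, 274.1] contact_force: [4.4, -2.8, -9.4] 
tool_pos: [554.9, 1.1, 274.1] contact_force: [3.1, -7.1, -9.4] 
tool_pos: [554.9, 3.0, 274.1] contact_force: [3.6, -7.6, -9.5] 
tool_pos: [555.0, 4.7, 274.1] contact_force: [3.2, -8.0, -10.0]
```

View pics/wrist3.png

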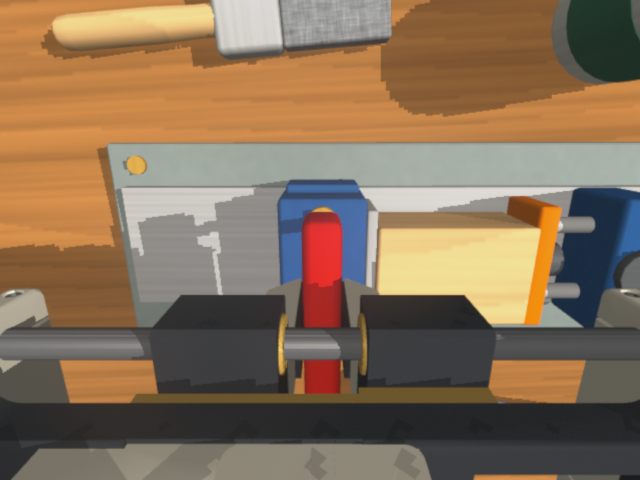

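The wrist view shows the jaw against the block at column 377 and the block against the pad at columns 538–558. Force stepped up near tool y≈0, after about 57–58 mm of travel. Nine notches (72 mm) should give about 14–15 mm of compression, so I'll go there in slow steps.

```bash
g(){ grep -E 'tool_pos|contact' | tr '\n' ' '; echo; }
python3 -m pendant '[[[0,0.001,0],[0,0,0],0],[[0,0.002,0],[0,0,0],0],[[0,0.003,0],[0,0,0],0]]' | g
python3 -m pendant '[[[0,0.001,0],[0,0,0],0],[[0,0.002,0],[0,0,0],0],[[0,0.003,0],[0,0,0],0]]' | g
python3 -m pendant '[[[0,0.001,0],[0,0,0],0],[[0,0.002,0],[0,0,0],0],[[0,0.003,0],[0,0,0],0],[[0,0.003,0],[0,0,0],0]]' | g
python3 - <<'E'
from h import *
import pickle
b=pickle.load(open('c0.pkl','rb'))['top'];t=capture('top')
a3=cv2.cvtColor(cv2.imread('pics/top3.png'),cv2.COLOR_BGR2RGB)
for n,im in(('start',b['color']),('touch',a3),('now',t['color'])):
    f=im[262:285,270:320].astype(int); k=(f[...,0]-f[...,2]>80)&(f[...,1]<f[...,0]*.62)
    ys,xs=np.nonzero(k);p=ray(b,(270+xs.mean(),262+ys.mean()),61);print(n,k.sum(),xs.mean()+270,'s',p@ey)
E
```

```text
tool_pos: [555.2, 7.4, 274.1] contact_force: [3.4, -10.9, -10.1] 
tool_pos: [555.3, 10.1, 274.1] contact_force: [2.8, -12.4, -9.6] 
tool_pos: [555.5, 13.0, 274.1] contact_force: [3.0, -12.7, -8.9] 
start 123 291.3414634146341 s 151.20331766874946
touch 120 288.56666666666666 s 156.272901065974
now 119 284.3529411764706 s 164.05564851995558
```

Pad displacement by image is now 12.9 mm, with contact at tool y≈-0.2, so 72 mm gives about 14 mm. I'll make the final nudge and then lower the bar.

```bash
g(){ grep -E 'tool_pos|contact' | tr '\n' ' '; echo; }
python3 -m pendant '[[[0,0.0008,0],[0,0,0],0],[[0,0.0008,0],[0,0,0],0]]' | g
python3 -m pendant '[[[0,0,0.003],[0,0,0],0],[[0,0,0.005],[0,0,0],0],[[0,0,0.006],[0,0,0],0],[[0,0,0.007],[0,0,0],0],[[0,0,0.007],[0,0,0],0]]' | g
python3 -m pendant '[[[0,0,0.001],[0,0,0],0],[[0,0,0.002],[0,0,0],0],[[0,0,0.003],[0,0,0],0],[[0,0,0.004],[0,0,0],0],[[0,0,0.004],[0,0,0],0]]' | g
```

```text
tool_pos: [555.5, 13.6, 274.1] contact_force: [2.9, -12.7, -9.4] 
tool_pos: [555.5, 13.6, 267.0] contact_force: [3.5, -13.1, -9.3] 
tool_pos: [555.5, 13.7, 263.3] contact_force: [2.6, -12.4, -8.8]
```

```bash
g(){ grep -E 'tool_pos|contact' | tr '\n' ' '; echo; }
python3 -m pendant '[[[0,0,0.0005],[0,0,0],0],[[0,0,0.001],[0,0,0],0],[[0,0,0.001],[0,0,0],0]]' | g
python3 -m pendant '[[[0,-0.001,0],[0,0,0],0],[[0,-0.001,0],[0,0,0],0]]' | g
```

```text
tool_pos: [555.4, 13.7, 263.2] contact_force: [0.3, -12.0, -1.5] 
tool_pos: [555.4, 13.4, 263.2] contact_force: [0.4, -7.8, -1.9]
```

The bar is seated: z is back to 263.2 and the vertical load is gone. I'll relax sideways, open, check for slip and retreat.

```bash
g(){ grep -E 'tool_pos|contact|grip|time' | tr '\n' ' '; echo; }
python3 -m pendant '[[[0,-0.001,0],[0,0,0],0],[[0,-0.001,0],[0,0,0],0]]' | g
python3 -m pendant '[[[0,-0.001,0],[0,0,0],0],[[0,-0.001,0],[0,0,0],0]]' | g
python3 -m pendant '[[[0,0,0],[0,0,0],0.02],[[0,0,0],[0,0,0],0.03],[[0,0,0],[0,0,0],0.05],[[0,0,0],[0,0,0],0.05],[[0,0,0],[0,0,0],0.05],[[0,0,0],[0,0,0],0.05]]' | g
python3 -m pendant '[[[0,0,-0.01],[0,0,0],0.05],[[0,0,-0.03],[0,0,0],0.05],[[0,0,-0.05],[0,0,0],0.05],[[0,0,-0.07],[0,0,0],0.05],[[0,0,-0.09],[0,0,0],0.05],[[0,0,-0.11],[0,0,0],0.05],[[0,0,-0.11],[0,0,0],0.05]]' | g
python3 - <<'E'
from h import *
import pickle
b=pickle.load(open('c0.pkl','rb'))['top'];t=capture('top');w=capture('wrist');save(w,'w4.png');s=capture('scene')
f=t['color'][262:285,270:320].astype(int); k=(f[...,0]-f[...,2]>80)&(f[...,1]<f[...,0]*.62)
ys,xs=np.nonzero(k);print(k.sum(),'pad s',ray(b,(270+xs.mean(),262+ys.mean()),61)@ey,'start 151.2')
k=cv2.inRange(cv2.cvtColor(w['color'],cv2.COLOR_RGB2HSV),(0,180,60),(5,255,255))
q=max(cv2.findContours(k,0,1)[0],key=cv2.contourArea);bb=cv2.boxPoints(cv2.minAreaRect(q))
P=np.array([ray(w,p,114) for p in bb]);print('bar s',(P@ey).round(1),'was -33.9; travel',(P@ey).mean()+33.9)
c=np.hstack([cv2.resize(s['color'][170:320,150:450],(600,300)),]);cv2.imwrite('pics/s4.png',cv2.cvtColor(c,cv2.COLOR_RGB2BGR))
E
```

```text
time: 8.57 tool_pos: [555.3, 12.7, 263.2] contact_force: [0.8, -6.3, -1.5] grip_width: 15.7 
time: 8.73 tool_pos: [555.3, 12.2, 263.2] contact_force: [-0.8, -4.7, 1.4] grip_width: 15.8 
time: 9.23 tool_pos: [555.3, 12.9, 262.2] contact_force: [-0.6, 0.2, -0.4] grip_width: 47.5 
time: 9.82 tool_pos: [556.0, 12.7, 377.2] contact_force: [1.2, -0.5, -0.2] grip_width: 50.0 
120 pad s 164.01595977099473 start 151.2
bar s [30.4 43.2 43.9 29.4] was -33.9; travel 70.62568091980471
```

View pics/w4.png

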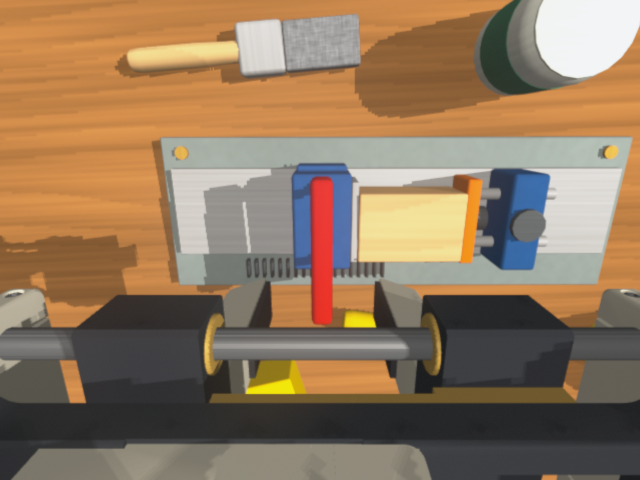

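View pics/s4.png

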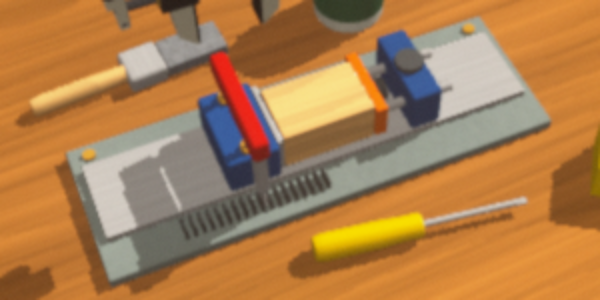

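The wrist and scene views show the bar down, the block clamped between the jaw and the pad, and the bystanders in place. I'll hand it in.

```bash
python3 -c "
from plant import close_job;print(close_job())"
```

```text
the job is handed in; nothing more can be done
None
```

The block is clamped against the sprung pad, the release bar is down in a notch, and the job was handed in at about 10 s of the 38 s allowed. The hand-in reports no verdict.

**What I did:** I pinched the bar from above and raised it 11 mm, carrying about 10 N. I held it up while sliding the jaw to the ninth notch (72 mm), then lowered the bar, released the side load, opened the fingers and backed off upward.

**Last checks:**
- **Bar:** before I let go, the tool was back at its starting grip height to within 0.1 mm and the vertical load was gone, so I take the bar as fully seated.
- **Jaw:** the wrist picture gives 70.6 mm of travel, against a nominal 72 mm. That fits the jaw being pushed back about 1 mm through the pawl's play, so it is in that notch and not on a tooth.
- **Pad:** it has given about 12.8 mm by the top camera, a little under the 15 mm asked for. The next notch would have given about 21 mm, so this is the nearest one. The pad is well short of its 26 mm end of travel.
- **Forces:** the highest sideways reading on the tool was about 13 N, jaw drag included.
- **Bystanders:** the tin, driver and brush look unmoved in the last pictures; I checked this by eye and did not measure it.

**Disagreement:** my two early readings of the bar's centre across the rail differed by about 6 mm. That direction did not matter for the grip, and the close wrist view settled it.

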